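# Pin the stage bracket and counterhold its bolt

## Robot

A 6-joint arm with a two-finger parallel gripper is mounted at the origin on the work surface. World frame = base frame: x ahead of the robot, y to its left, z up, the work surface at z = 0. Lengths are in m, angles in rad, forces in N, time in s.
With the tool pointing down it reaches from about 0.3 to 0.875 m from the base axis. Payload 6.4 kg.
Tool frame: the origin (TCP) lies midway between the tips of the shut fingers; the grasp point (between the pads) lies ctrl.grip_point_offset behind it (ctrl.grip_point_offset is the distance from the TCP to the grasp point, in m); z points along the fingers, y is the direction in which the jaws open and shut (so a half turn about z gives the same grasp; the last joint's range is limited). The gripper opens to 85 mm and grips with 20 to 120 N. Pads are 22 mm wide; open, the fingers measure 114 mm over their backs; the gripper's body (76 mm by 85 mm) begins 54 mm behind the grasp point. The pads swing forward as they close: fully open they stand 13 mm farther back than shut.
Start: joints at [1.136, 0.181, 1.607, -0, 1.354, -0.206], TCP at [0.13, 0.56, 0.192] pointing down, gripper open.
Joint ranges: [-2.99, 2.99], [-0.89, 2.07], [0.3, 2.58], [-1.14, 4.28], [0, 2.63], [-3.12, 3.12]. Speed limits (rad/s): [2.57, 2.57, 3.01, 3.14, 3.14, 3.14].

## Interface

Orientations are given as a unit quaternion [w, x, y, z].
In Python, from bench import ctrl, viewer gives the robot as it stands.
- The arm moves only by the shell command python3 -m handwheel 'ROWS' [OPENING]. ROWS is JSON, a list of rows, each an object with "travel": the shift along the tool's x, y, z as a fraction of full scale, a list of three; "dr": the turn, a rotation vector about the tool's x, y, z as a fraction of full scale, a list of three. A call has 1 to 20 rows; each row shifts and turns the pose as measured when the row begins, along the tool's axes as they then stand; what a row does not reach is not made up. Full scale, the value 1, is 150 mm for a shift and 30 degrees for a turn. A row lasts 1/12 s, in which the tool goes at most 41.7 mm and 7.16 degrees, less where a joint would pass 70% of its speed; a pose out of reach is approached as far as the arm can. A call with a number of a shift or a turn outside -1 to 1 is refused whole. A call with a gripper value outside its range is refused whole. OPENING is the opening, from -1 (shut) to 1 (fully open), set as the call begins (- or left out, the last holds). The fingers move at their own pace and stop on an object; the grip force is fixed at half the most. Time passes only in rows, so rows that do not move let the fingers close. It gives the time, the measured TCP pose, the force and the opening at its end, in the units of the state.
- ctrl.get_obs(): the state, without advancing time (a new reading comes with each control period).
- viewer.camera(name): name is "scene" or "top" or "wrist"; returns the picture (480x640x3 uint8, red, green, blue); there is no depth.
- viewer.get_calibration(name): a dict with "camera_matrix" (3x3 intrinsics, pixels), "R" (3x3) and "t" (3): a world point X has camera coordinates R X + t. Camera axes: x right, y down, z forward; pixel columns grow to the right and rows downward; lengths in m; the calibration is good to about 2 mm. A picture is of the moment at which its call begins: read the wrist's pose just before it. get_calibration takes no time and is no camera call; for the wrist camera it gives the pose at the moment of the call.
- ctrl.hand_in(): hands the job in, once; it reports no verdict.
The state is a dict: "time_s": time; "q": joint angles; "dq": joint speeds; "joint_efforts": joint torques, N m; "eef_pos": TCP position; "eef_rot": TCP orientation; "wrist_force": force on the tool from outside, world axes, zero at the start; "torque": the same for the moment, N m; "opening": opening from 0.0 (shut) to 1.0 (fully open).
Only numpy, scipy, OpenCV 4.12 (cv2) and the standard library are available. Lean on these libraries where they do the work, as an engineer would, in place of code of your own. Each camera call takes 0.05 s, during which the arm holds its last target. There are 200 camera calls.

## Task

Pin the stage bracket and hold its bolt: stand the thick pin from the tray fully down in hole 1 of the bracket's foot (the larger hole, one dot) and let go, and only then do the same with the slim pin in hole 2 (the smaller hole, two dots). Then reach down into the narrow gap behind the bracket's upright, firmly grip the hexagonal bolt head, centred between the fingers, that the nut runner is slowly turning, and keep it from turning: finish while still gripping it, without letting go. Leave the tools and other things lying about where they are.

Things in the scene. Friction and masses are not known exactly. Their poses are not given: they have to be found in the camera images.
- bracket: stage bracket fixed to the table. Origin on the table under the front face of its upright, mid-width; z up, x from its foot (near the robot) to its back, y along its 240 mm width. Foot: aluminium plate 30 mm high, x = -110 to 0 mm, with two pin holes. Upright: dark steel plate, x = 0 to 12 mm, 90 mm high, full width, small gussets at its ends in front
- gap (a point): centre of the floor of the gap behind the upright, at bracket x = 36, y = 0, z = 12 mm; axes as the bracket's. The gap is 48 mm wide (bracket x = 12 to 60), open above and at both ends, between the 90 mm high upright and a rear wall of dark steel, x = 60 to 72 mm, 75 mm high, full width
- runner_top (a point): middle of the top of the black nut runner, a box on the foot in front of the upright: bracket x = -85 to -10 mm (shaft end to -101), y = -28 to 28 mm, top 84 mm above the table
- hole1 (a point): centre of the mouth of hole 1, the larger hole in the foot (one punch dot beside it), at bracket x = -55, y = +80, z = 30 mm: 22 mm diameter, blind, 24 mm deep, 2 mm chamfer; axes as the bracket's
- hole2 (a point): centre of the mouth of hole 2, the smaller hole in the foot (two punch dots beside it), at bracket x = -55, y = -80, z = 30 mm: 16 mm diameter, blind, 24 mm deep, 2 mm chamfer; axes as the bracket's
- bolt (a joint): angle of the bolt about the bracket's x axis, rad; grows by about 0.25 rad/s while the nut runner turns it (0.05 N m); it stops when its head is held. Fingers closing on its corners turn it until two flats lie against them (it resists with 0.2 N m per rad/s). A flat faces the bracket's +y at 0 and every pi/3
- bolt_head (a point): centre of the hexagonal steel bolt head in the gap, on the bolt's axis, at bracket x = 36, y = 0, z = 55 mm. 24 mm across flats, 28 across corners, 14 mm thick along its x axis, which is the bracket's x; turns with the bolt. A 16 mm shank joins it to the upright. 17 mm free on either side along x, 29 mm below, nothing beside it along y or above
- tray: low grey tray 200 x 100 mm with walls 14 mm high, fixed, to the left; holds the pins and the spacer; origin at the centre of its underside, x along its length. Its floor is 4 mm thick
- thick_pin: thick steel pin, 20 mm diameter, 75 mm long, standing upright in the tray (thick and slim may swap places, their centres are about 70 mm apart); origin at the centre of its lower end (chamfered), z along the pin. Fits hole 1
- slim_pin: slim steel pin, 14 mm diameter, 75 mm long, standing upright in the tray; origin at the centre of its lower end (chamfered), z along the pin. Fits hole 2
- spacer: loose steel spacer ring lying flat in the tray, 26 mm outside diameter, 18 mm high; bystander; origin at the centre of its underside
- screwdriver: screwdriver lying on the table to the right of the bracket as seen from the robot, 190 mm long, bystander; its x axis points from handle to tip
- wrench: steel wrench, 180 mm long, lying on the table to the right as seen from the robot, bystander; its x axis points from handle to jaw
- bottle: amber glass bottle, 60 mm diameter, 120 mm tall, standing to the right, bystander; origin at the centre of its underside
- dish: low open glass dish, 90 mm diameter, 20 mm high, far left, bystander; origin at the centre of its underside
- jar: white jar, 52 mm diameter, 60 mm tall, standing beyond the bracket, bystander; origin at the centre of its underside
- spare_bolt: spare hex bolt standing on its head on the table between bracket and dish, 52 mm tall, bystander; origin at the centre of its underside
Mind the look-alikes: they are no part of the job. Leave any blue or red look-alike of the thick_pin alone.

How it is judged:
On the way, in this order (a step that is already met when the one before it is completed fails the run):
1. the thick pin stands fully down in hole 1, released, the slim pin not yet in hole 2 (horizontal distance between thick_pin and hole1 below 0.004 m and z of thick_pin in the frame of hole1 below -0.02 m and angle between thick_pin's own z axis and vertical below 0.1 rad and contact force between the fingers and thick_pin below 0.2 N and not (horizontal distance between slim_pin and hole2 below 0.004 m and z of slim_pin in the frame of hole2 below -0.02 m and angle between slim_pin's own z axis and vertical below 0.1 rad and contact force between the fingers and slim_pin below 0.2 N)), for 0.2 s.
2. the slim pin stands fully down in hole 2, released (horizontal distance between slim_pin and hole2 below 0.004 m and z of slim_pin in the frame of hole2 below -0.02 m and angle between slim_pin's own z axis and vertical below 0.1 rad and contact force between the fingers and slim_pin below 0.2 N), for 0.2 s.
3. the bolt head is gripped between the fingers and has stopped turning (contact force between the fingers and bolt above 4 N and velocity of joint bolt between -0.04 and 0.04 rad/s and distance between the grasp point and bolt_head below 0.018 m), for 0.3 s.
At the end, for the whole second after the job is handed in: Both pins stand in their holes (4 mm off-axis, foot 20 mm below the mouth, 0.1 rad of upright, fingers off them); the program ends with the fingers gripping the bolt head (over 4 N, grasp point within 18 mm of its centre) and the bolt still (under 0.04 rad/s) (all of step 2 and all of step 3 and horizontal distance between thick_pin and hole1 below 0.004 m and z of thick_pin in the frame of hole1 below -0.02 m and angle between thick_pin's own z axis and vertical below 0.1 rad and contact force between the fingers and thick_pin below 0.2 N); the arm keeps its last pose, push and grip.
It fails at once if a bystander (spacer, screwdriver, wrench, bottle, dish, jar or spare bolt) is moved by more than 25 mm (distance of any of spacer, screwdriver, wrench, bottle, dish, jar, spare_bolt from where it was at the start of the episode above 0.025 m).
It also fails if it takes over 67 s, if anything falls off the work surface, if the arm or the gripper's body presses on something with over 40 N, if the wrist force passes 120 N, or if a joint passes its speed limit or range.

## Working session

There is one attempt and no reset: what is moved stays moved. The work goes in short steps, Python scripts to look and compute and a shell command to move; the robot and the scene stay as the last step left them, time stands still between calls to the robot, and variables do not carry over. Pictures are saved under pics/ and viewed, about 8 in all and at most 12, crops included, and the job is handed in when it is done.

```bash
mkdir -p pics; ls; python3 - <<'E'
from bench import ctrl, viewer
import cv2
o=ctrl.get_obs(); print(o, ctrl.grip_point_offset)
for n in("scene","top","wrist"):
    c=viewer.get_calibration(n); print(n,c)
    cv2.imwrite(f"pics/{n}0.png",viewer.camera(n)[:,:,::-1])
E
```

```text
pics
{'time_s': 0.0, 'q': array([ 1.13565558e+00,  1.81539602e-01,  1.60802605e+00,  2.71912757e-05,
        1.35380471e+00, -2.06290920e-01]), 'dq': array([-1.44244489e-04,  1.26834459e-04,  5.76600370e-04,  2.66652563e-04,
        7.87564491e-05, -6.14701197e-04]), 'joint_efforts': array([-1.21075745e-04, -4.44880021e+01, -3.51331830e+01, -2.36599080e-04,
        9.11067822e-03,  1.81484796e-05]), 'eef_pos': array([0.13014052, 0.55943309, 0.19127631]), 'eef_rot': array([-2.92805030e-04,  1.14178256e-01,  9.93459881e-01, -8.39346783e-04]), 'wrist_force': array([ 0.187808  ,  0.1078676 , -0.33758019]), 'torque': array([-0.00278757,  0.00920465, -0.01270625]), 'opening': 0.999034693108732} 0.0187
scene {'camera_matrix': array([[481.60361692,   0.        , 316.99373967],
       [  0.        , 481.60361692, 240.95845967],
       [  0.        ,   0.        ,   1.        ]]), 'R': array([[-0.70547731,  0.70858438,  0.01448923],
       [ 0.39312601,  0.40824908, -0.82388387],
       [-0.58970645, -0.57553529, -0.56657341]]), 't': array([ 0.44438251, -0.14120652,  1.54603867])}
top {'camera_matrix': array([[474.92557536,   0.        , 323.09133183],
       [  0.        , 474.92557536, 243.36008404],
       [  0.        ,   0.        ,   1.        ]]), 'R': array([[-0.10999549, -0.99391915, -0.00507031],
       [-0.97184488,  0.10861921, -0.20909185],
       [ 0.20837113, -0.0180716 , -0.97788286]]), 't': array([0.03077968, 0.58839601, 1.06702707])}
wrist {'camera_matrix': array([[427.77414768,   0.        , 321.5542621 ],
       [  0.        , 427.77414768, 241.35742387],
       [  0.        ,   0.        ,   1.        ]]), 'R': array([[ 2.28211648e-01,  9.73611538e-01,  1.32549275e-04],
       [ 9.35801547e-01, -2.19386666e-01,  2.75943756e-01],
       [ 2.68691104e-01, -6.28495394e-02, -9.61173775e-01]]), 't': array([-0.57490928, -0.0351158 ,  0.3778218 ])}
```

View pics/scene0.png

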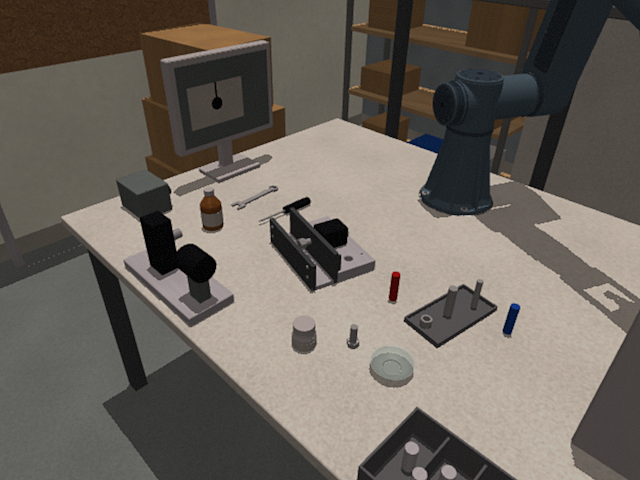

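View pics/top0.png

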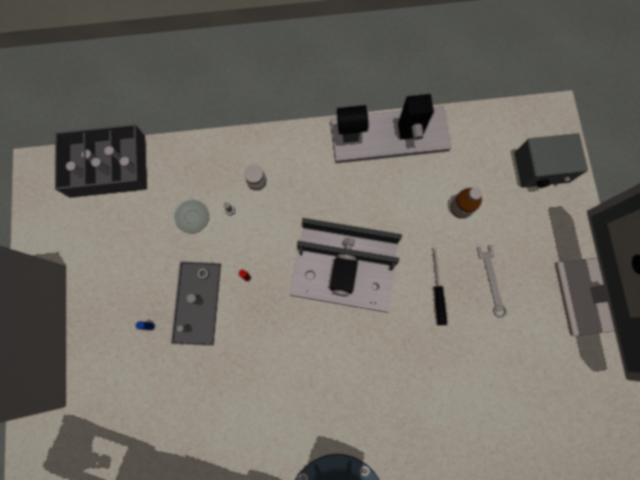

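View pics/wrist0.png

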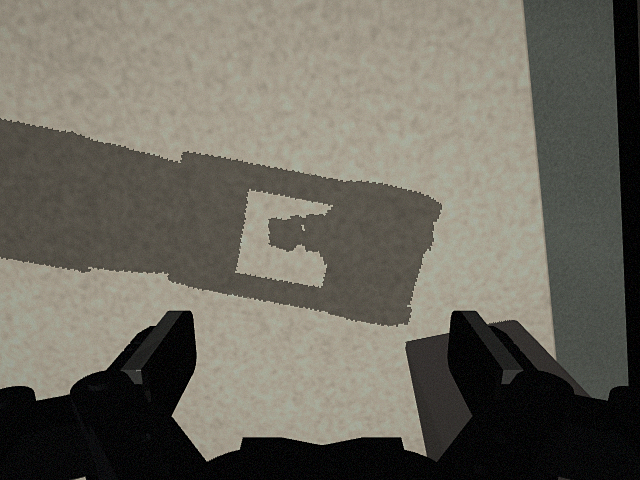

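Scene: the thick pin's top is at about (453,288), the slim pin's at (479,281), and the spacer at (426,321). Red and blue decoys stand outside the tray. Top view: hole 1 is at (310,275), hole 2 at (376,286), the bolt head at (348,243), and the pins at about (191,298) and (181,329).

```bash
cat > h.py <<'E'
import numpy as np, cv2
from bench import ctrl, viewer
from scipy.spatial.transform import Rotation as Ro
def proj(c,X):
    p=c["camera_matrix"]@(c["R"]@np.asarray(X,float)+c["t"]); return p[:2]/p[2]
def plane(c,uv,z):
    d=c["R"].T@np.linalg.inv(c["camera_matrix"])@np.array([*uv,1.]); o=-c["R"].T@c["t"]
    return o+d*(z-o[2])/d[2]
def tri(obs):
    A=[];b=[]
    for c,uv in obs:
        d=c["R"].T@np.linalg.inv(c["camera_matrix"])@np.array([*uv,1.]); d/=np.linalg.norm(d)
        P=np.eye(3)-np.outer(d,d); A.append(P); b.append(P@(-c["R"].T@c["t"]))
    X=np.linalg.lstsq(np.vstack(A),np.hstack(b),rcond=None)[0]
    return X,[np.round(proj(c,X)-uv,1) for c,uv in obs]
def rot(o=None):
    w,x,y,z=(o or ctrl.get_obs())["eef_rot"]; return Ro.from_quat([x,y,z,w])
def to(target,yaw=None):
    "shift in tool axes / 0.15 to bring TCP to target; and turn to tool-down with tool y-axis at yaw (mod pi)"
    o=ctrl.get_obs(); r=rot(o); d=np.asarray(target)-o["eef_pos"]
    print("t",round(o["time_s"],2),"tcp",o["eef_pos"].round(4),"op",round(o["opening"],3),"F",o["wrist_force"].round(1))
    m=r.as_matrix(); print("yawy",np.degrees(np.arctan2(m[1,1],m[0,1])).round(2),"toolz",m[:,2].round(4), "q",o["q"].round(2))
    print("travel",(r.inv().apply(d)/0.15).round(4),"mm",(d*1000).round(1))
    if yaw is not None:
        best=None
        for k in(0,180):
            a=np.radians(yaw+k); y=np.array([np.cos(a),np.sin(a),0]); z=np.array([0,0,-1.]); 
            R=np.column_stack([np.cross(y,z),y,z]); v=(r.inv()*Ro.from_matrix(R)).as_rotvec()
            if best is None or np.linalg.norm(v)<np.linalg.norm(best): best=v
        print("dr",(np.degrees(best)/30).round(4))
E
python3 - <<'E'
from h import *
t=viewer.get_calibration("top");s=viewer.get_calibration("scene")
print(proj(t,ctrl.get_obs()["eef_pos"]))
for n,a,b in[("thick top",(190,297),(453,288)),("slim top",(180,328),(479,281)),("spacer",(202,273),(426,318)),("hole1",(310,275),(348,265))]:
    print(n,tri([(t,a),(s,b)]))
h1=plane(t,(310,275),.03);h2=plane(t,(376,286),.03);print(h1,h2,np.linalg.norm(h1-h2))
print(proj(s,h1),proj(s,h2),plane(t,(348,243),.055))
# enlarged crops
a=cv2.imread("pics/top0.png")[225:350,165:405];b=cv2.imread("pics/scene0.png")[195:345,265:505]
o=np.vstack([cv2.resize(a,None,fx=2.7,fy=2.7,interpolation=3)[:300],cv2.resize(b,None,fx=2.7,fy=2.7,interpolation=3)[:300]]) if 0 else None
E
```

```text
[ 36.75019142 498.93696935]
thick top (array([0.49395106, 0.28167331, 0.07965585]), [array([ 0.3, -0.2]), array([0.4, 0. ])])
slim top (array([0.42699659, 0.30809069, 0.07669489]), [array([ 0.5, -0.4]), array([ 0.7, -0. ])])
spacer (array([0.55696364, 0.26512382, 0.02117009]), [array([ 0.4, -0.3]), array([0.6, 0. ])])
hole1 (array([0.52410816, 0.00566664, 0.00707411]), [array([-0.1,  0.1]), array([-0.2, -0. ])])
[0.52097075 0.00494705 0.03      ] [ 0.47695721 -0.14972225  0.03      ] 0.16080976864909224
[348.91281294 257.11908757] [317.80385059 226.68209571] [ 0.58399868 -0.09392091  0.055     ]
```

```bash
python3 - <<'E'
from h import *
to([.494,.282,.19],74)
w=viewer.get_calibration("wrist"); print("cam",-w["R"].T@w["t"], proj(w,ctrl.get_obs()["eef_pos"]), proj(w,ctrl.get_obs()["eef_pos"]-[0,0,.11]))
t=viewer.get_calibration("top");print("red",plane(t,(245,274),.04),"blue",plane(t,(145,325),.04))
E
```

```text
t 0.15 tcp [0.1302 0.5596 0.1915] op 0.999 F [-0.6 -0.3 -0. ]
yawy 76.89 toolz [-6.0e-04 -1.2e-03 -1.0e+00] q [ 1.14  0.18  1.61 -0.    1.35 -0.21]
travel [-2.7819 -1.2522  0.0108] mm [ 363.8 -277.6   -1.5]
dr [-0.0025 -0.0005  0.0963]
cam [0.06256471 0.57582262 0.37303249] [320.58384424 278.35653437] [320.87039416 221.91928138]
red [0.5391325  0.15925983 0.04      ] blue [0.44479195 0.40158135 0.04      ]
```

```bash
python3 -m handwheel '[{"travel":[-0.19,-0.085,0.0],"dr":[0,0,0.007]},{"travel":[-0.19,-0.085,0.0],"dr":[0,0,0.007]},{"travel":[-0.19,-0.085,0.0],"dr":[0,0,0.007]},{"travel":[-0.19,-0.085,0.0],"dr":[0,0,0.007]},{"travel":[-0.19,-0.085,0.0],"dr":[0,0,0.007]},{"travel":[-0.19,-0.085,0.0],"dr":[0,0,0.007]},{"travel":[-0.19,-0.085,0.0],"dr":[0,0,0.007]},{"travel":[-0.19,-0.085,0.0],"dr":[0,0,0.007]},{"travel":[-0.19,-0.085,0.0],"dr":[0,0,0.007]},{"travel":[-0.19,-0.085,0.0],"dr":[0,0,0.007]},{"travel":[-0.19,-0.085,0.0],"dr":[0,0,0.007]},{"travel":[-0.19,-0.085,0.0],"dr":[0,0,0.007]},{"travel":[-0.19,-0.085,0.0],"dr":[0,0,0.007]},{"travel":[-0.19,-0.085,0.0],"dr":[0,0,0.007]},{"travel":[0,0,0],"dr":[0,0,0]},{"travel":[0,0,0],"dr":[0,0,0]}]' 0.2
python3 - <<'E'
from h import *
to([.494,.282,.19],74)
w=viewer.get_calibration("wrist");im=viewer.camera("wrist");cv2.imwrite("pics/w1.png",im[:,:,::-1])
np.save("w1.npy",w,allow_pickle=True)
for p in([.494,.282,.079],[.427,.308,.079],[.494,.282,.004]):print(proj(w,p))
E
```

```text
time_s: 1.48
eef_pos: [0.4837, 0.2725, 0.1861]
eef_rot: [-0.003, 0.139, 0.99, -0.003]
wrist_force: [-1.8, 0.1, -0.4]
opening: 0.598
t 1.48 tcp [0.4837 0.2725 0.1861] op 0.598 F [-1.8  0.1 -0.4]
yawy 74.08 toolz [-0.0064 -0.0049 -1.    ] q [ 0.3   0.15  1.66 -0.    1.34 -0.99]
travel [-0.0484  0.0794 -0.0269] mm [10.3  9.5  3.9]
dr [-0.0124 -0.0092  0.0025]
[338.68990436 233.77907344]
[349.87162741 127.72575976]
[335.76405552 211.76550325]
```

View pics/w1.png

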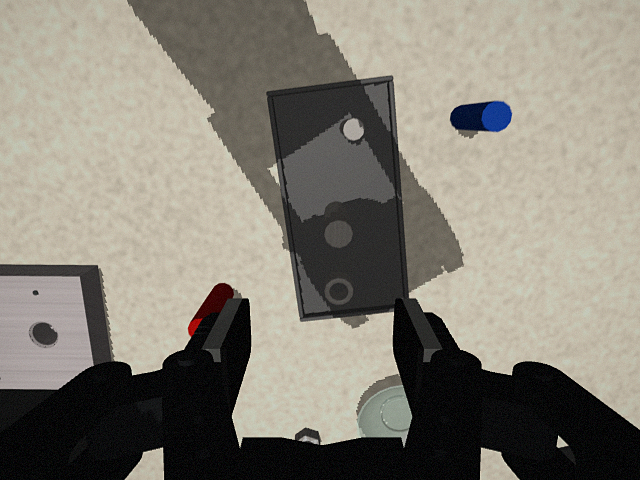

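```bash
python3 - <<'E'
from h import *
w=np.load("w1.npy",allow_pickle=True).item();im=cv2.imread("pics/w1.png");g=cv2.cvtColor(im,6)
def blob(x,y,r,inv=False):
    c=g[y-r:y+r,x-r:x+r]; f=cv2.THRESH_BINARY_INV if inv else cv2.THRESH_BINARY
    th,m=cv2.threshold(c,0,255,f+cv2.THRESH_OTSU); n,l,s,ce=cv2.connectedComponentsWithStats(m); k=l[r,r]
    return ce[k]+[x-r,y-r],s[k]
for n,a,z in[("thick",(338,234,22),.079),("slim",(353,129,20),.079),("hole1",(43,334,25,True),.03)]:
    c,s=blob(*a);print(n,c,s,plane(w,c,z))
T=plane(w,(338.3,234),.079);to([T[0],T[1],.041],74)
E
```

```text
thick [338.0352349 233.5704698] [  8   8  29  28 596] [0.49372939 0.28160056 0.079     ]
slim [352.64329268 129.32317073] [ 10   9  21  22 328] [0.42847363 0.30947938 0.079     ]
hole1 [ 44.16628176 333.5704388 ] [ 14  13  26  23 433] [0.52323006 0.00785909 0.03      ]
t 1.53 tcp [0.4837 0.2726 0.1861] op 0.599 F [ 0.1 -0.7 -0.8]
yawy 74.11 toolz [-0.0059 -0.0054 -1.    ] q [ 0.3   0.15  1.66 -0.    1.34 -0.99]
travel [-0.054   0.0838  0.9665] mm [  10.4    9.1 -145.1]
dr [-0.013  -0.0081  0.0037]
```

```bash
python3 -m handwheel '[{"travel":[-0.06,0.085,0],"dr":[-0.013,-0.008,0]},{"travel":[0,0,0],"dr":[0,0,0]},{"travel":[0,0,0.15],"dr":[0,0,0]},{"travel":[0,0,0.15],"dr":[0,0,0]},{"travel":[0,0,0.1],"dr":[0,0,0]},{"travel":[0,0,0.05],"dr":[0,0,0]},{"travel":[0,0,0],"dr":[0,0,0]}]'
python3 - <<'E'
from h import *
to([.4937,.2816,.041],74)
E
```

```text
time_s: 2.12
eef_pos: [0.4895, 0.2879, 0.1171]
eef_rot: [-0.001, 0.134, 0.991, 0.0]
wrist_force: [-1.1, -0.3, 0.4]
opening: 0.599
t 2.12 tcp [0.4895 0.2879 0.1171] op 0.599 F [-1.1 -0.3  0.4]
yawy 74.64 toolz [-1.1e-03  7.0e-04 -1.0e+00] q [ 0.32  0.24  1.69  0.    1.21 -0.98]
travel [-0.0389 -0.0334  0.507 ] mm [  4.2  -6.3 -76.1]
dr [ 0.0007 -0.0023  0.0212]
```

```bash
python3 -m handwheel '[{"travel":[-0.039,-0.033,0],"dr":[0,0,-0.02]},{"travel":[0,0,0],"dr":[0,0,0]},{"travel":[0,0,0],"dr":[0,0,0]},{"travel":[0,0,0],"dr":[0,0,0]}]'
python3 - <<'E'
from h import *
to([.4937,.2816,.041],74)
E
```

```text
time_s: 2.45
eef_pos: [0.4937, 0.2824, 0.1196]
eef_rot: [0.0, 0.126, 0.992, 0.001]
wrist_force: [0.4, -0.0, 0.1]
opening: 0.596
t 2.45 tcp [0.4937 0.2824 0.1196] op 0.596 F [ 0.4 -0.   0.1]
yawy 75.47 toolz [ 7.0e-04  1.1e-03 -1.0e+00] q [ 0.31  0.24  1.69  0.    1.21 -1.01]
travel [-0.0008 -0.006   0.5237] mm [ -0.   -0.8 -78.6]
dr [0.0025 0.0008 0.0491]
```

```bash
python3 -m handwheel '[{"travel":[0,-0.005,0.1],"dr":[0,0,0.049]},{"travel":[0,0,0.1],"dr":[0,0,0]},{"travel":[0,0,0.1],"dr":[0,0,0]},{"travel":[0,0,0.1],"dr":[0,0,0]},{"travel":[0,0,0.1],"dr":[0,0,0]},{"travel":[0,0,0.05],"dr":[0,0,0]},{"travel":[0,0,0.03],"dr":[0,0,0]},{"travel":[0,0,0],"dr":[0,0,0]},{"travel":[0,0,0],"dr":[0,0,0]}]'
python3 - <<'E'
from h import *
to([.4937,.2816,.041],74)
E
```

```text
time_s: 3.2
eef_pos: [0.502, 0.2837, 0.0386]
eef_rot: [0.008, 0.141, 0.99, 0.004]
wrist_force: [0.2, 0.5, 0.8]
opening: 0.6
t 3.2 tcp [0.502  0.2837 0.0386] op 0.6 F [0.2 0.5 0.8]
yawy 73.83 toolz [ 0.0171  0.0065 -0.9998] q [ 0.31  0.35  1.73  0.    1.04 -0.98]
travel [ 0.0491 -0.029  -0.0171] mm [-8.3 -2.1  2.4]
dr [ 0.021   0.0279 -0.0058]
```

```bash
python3 -m handwheel '[{"travel":[0.049,-0.029,-0.015],"dr":[0.021,0.028,0]},{"travel":[0,0,0],"dr":[0,0,0]},{"travel":[0,0,0],"dr":[0,0,0]},{"travel":[0,0,0],"dr":[0,0,0]}]'
python3 - <<'E'
from h import *
to([.4937,.2816,.041],74)
E
```

```text
time_s: 3.53
eef_pos: [0.4948, 0.2821, 0.044]
eef_rot: [0.001, 0.141, 0.99, 0.001]
wrist_force: [0.6, 0.8, -0.0]
opening: 0.601
t 3.53 tcp [0.4948 0.2821 0.044 ] op 0.601 F [ 0.6  0.8 -0. ]
yawy 73.83 toolz [ 2.5e-03  8.0e-04 -1.0e+00] q [ 0.31  0.34  1.73 -0.    1.06 -0.98]
travel [ 0.0061 -0.0054  0.0203] mm [-1.1 -0.5 -3. ]
dr [ 0.0027  0.0041 -0.0055]
```

```bash
python3 -m handwheel '[{"travel":[0.007,-0.005,0.02],"dr":[0.003,0.004,-0.005]},{"travel":[0,0,0],"dr":[0,0,0]},{"travel":[0,0,0],"dr":[0,0,0]}]' &&
python3 -m handwheel '[{"travel":[0,0,0],"dr":[0,0,0]},{"travel":[0,0,0],"dr":[0,0,0]},{"travel":[0,0,0],"dr":[0,0,0]},{"travel":[0,0,0],"dr":[0,0,0]},{"travel":[0,0,0],"dr":[0,0,0]},{"travel":[0,0,0],"dr":[0,0,0]},{"travel":[0,0,0],"dr":[0,0,0]},{"travel":[0,0,0],"dr":[0,0,0]}]' -1
python3 - <<'E'
from h import *
to([.4937,.2816,.16],74)
E
```

```text
time_s: 3.78
eef_pos: [0.4943, 0.282, 0.0419]
eef_rot: [0.001, 0.139, 0.99, 0.0]
wrist_force: [0.3, 0.2, -0.3]
opening: 0.599
time_s: 4.45
eef_pos: [0.494, 0.2818, 0.0415]
eef_rot: [0.001, 0.139, 0.99, 0.0]
wrist_force: [-0.5, 2.1, -0.5]
opening: -0.001
t 4.45 tcp [0.494  0.2818 0.0415] op -0.001 F [-0.5  2.1 -0.5]
yawy 74.0 toolz [ 1.2e-03  2.0e-04 -1.0e+00] q [ 0.31  0.35  1.73 -0.    1.06 -0.98]
travel [ 0.0009 -0.0018 -0.79  ] mm [ -0.3  -0.2 118.5]
dr [0.0009 0.0021 0.0001]
```

```bash
python3 - <<'E'
from h import *
cv2.imwrite("pics/w2.png",viewer.camera("wrist")[:,:,::-1])
s=viewer.camera("scene")[:,:,::-1];cv2.imwrite("pics/s2.png",cv2.resize(s[230:350,380:540],None,fx=4,fy=4,interpolation=2))
a=cv2.imread("pics/w2.png");b=cv2.imread("pics/s2.png")
cv2.imwrite("pics/c2.png",np.hstack([cv2.resize(a,(400,300)),cv2.resize(b,(400,300))]))
E
```

```text
(no output)
```

View pics/c2.png

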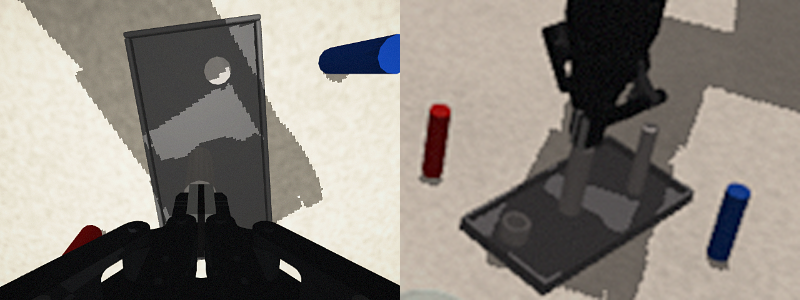

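Fingers read shut and the pin still stands, so I can't tell whether it is held. I need a closer look.

```bash
python3 - <<'E'
from h import *
a=cv2.imread("pics/w2.png")[220:400,220:420];b=cv2.imread("pics/s2.png")[0:480,100:400]
cv2.imwrite("pics/c3.png",np.hstack([cv2.resize(a,(480,432),interpolation=2),cv2.resize(b,(270,432))]))
w=viewer.get_calibration("wrist");p=ctrl.get_obs()["eef_pos"]
print(proj(w,p),proj(w,p+[0,0,.038]),proj(w,p+[0,0,.0187]))
E
```

```text
[320.51254346 278.38587316] [320.50313261 315.65888689] [320.50840103 294.79257048]
```

View pics/c3.png

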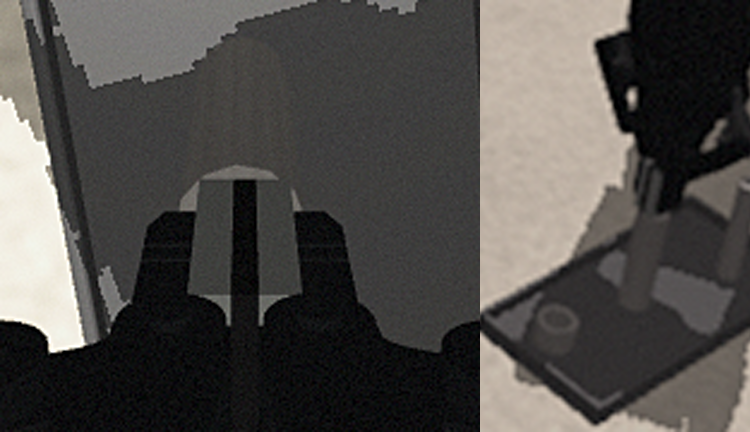

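```bash
python3 - <<'E'
from h import *
s=viewer.get_calibration("scene");t=viewer.get_calibration("top");w=viewer.get_calibration("wrist");p=ctrl.get_obs()["eef_pos"]
for dz in(0,.02,.04):print(dz,proj(s,p+[0,0,dz]),proj(t,p+[0,0,dz]))
for z in(0.004,.06,.079):
  for dx in(-.01,.01):print("pin",z,dx,proj(w,[.4937+dx,.2816,z]))
im=viewer.camera("top")[:,:,::-1];a=cv2.resize(im[250:360,140:270],None,fx=4,fy=4,interpolation=2)
cv2.imwrite("pics/t4.png",a)
E
```

```text
0 [450.41651473 301.27662156] [194.71878408 298.3544471 ]
0.02 [451.97795211 294.41963628] [192.40254955 297.53026755]
0.04 [453.57321009 287.41412927] [190.00282618 296.6763804 ]
pin 0.004 -0.01 [314.67445639 235.46924675]
pin 0.004 0.01 [325.03258546 269.59637776]
pin 0.06 -0.01 [312.84802319 271.99111944]
pin 0.06 0.01 [326.38270578 315.31161787]
pin 0.079 -0.01 [311.94010342 290.14613897]
pin 0.079 0.01 [327.04675095 337.79626887]
```

The wrist, scene and pin geometry agree: the pin top is at z≈79 mm (far rim at row 289, predicted 290). The shut finger tips, at row 295 in the wrist view and row 288 in the scene view, are just above it at z≈80 mm. So the reported TCP reads about 38 mm lower than the real tips. I'll test this by opening, going 38 mm lower and closing again.

```bash
python3 -m handwheel '[{"travel":[0,0,0],"dr":[0,0,0]},{"travel":[0,0,0],"dr":[0,0,0]},{"travel":[0,0,0],"dr":[0,0,0]},{"travel":[0,0,0],"dr":[0,0,0]},{"travel":[0,0,0.05],"dr":[0,0,0]},{"travel":[0.002,0,0.05],"dr":[0,0.002,0]},{"travel":[0.004,0,0.05],"dr":[0.002,0.002,0]},{"travel":[0.004,0,0.05],"dr":[0,0.002,0]},{"travel":[0,0,0.03],"dr":[0,0,0]},{"travel":[0,0,0],"dr":[0,0,0]},{"travel":[0,0,0],"dr":[0,0,0]}]' 0.2
python3 - <<'E'
from h import *
to([.4937,.2816,.004],74)
E
```

```text
time_s: 5.52
eef_pos: [0.4913, 0.2819, 0.0018]
eef_rot: [-0.002, 0.139, 0.99, -0.001]
wrist_force: [-0.0, -0.0, 0.6]
opening: 0.602
t 5.52 tcp [0.4913 0.2819 0.0018] op 0.602 F [-0.  -0.   0.6]
yawy 74.0 toolz [-4.7e-03 -7.0e-04 -1.0e+00] q [ 0.31  0.41  1.75  0.    0.99 -0.98]
travel [-0.0157  0.0022 -0.0145] mm [ 2.4 -0.3  2.2]
dr [-0.0038 -0.0083  0.    ]
```

```bash
python3 -m handwheel '[{"travel":[-0.016,0.002,-0.01],"dr":[-0.004,-0.008,0]},{"travel":[0,0,0],"dr":[0,0,0]},{"travel":[0,0,0],"dr":[0,0,0]}]' && python3 -m handwheel '[{"travel":[0,0,0],"dr":[0,0,0]},{"travel":[0,0,0],"dr":[0,0,0]},{"travel":[0,0,0],"dr":[0,0,0]},{"travel":[0,0,0],"dr":[0,0,0]},{"travel":[0,0,0],"dr":[0,0,0]},{"travel":[0,0,0],"dr":[0,0,0]}]' -1
python3 - <<'E'
from h import *
to([.4937,.2816,.15],74)
E
```

```text
time_s: 5.77
eef_pos: [0.494, 0.2815, 0.0034]
eef_rot: [0.0, 0.139, 0.99, 0.0]
wrist_force: [1.0, -1.0, -0.2]
opening: 0.605
time_s: 6.27
eef_pos: [0.4949, 0.2817, 0.0046]
eef_rot: [0.001, 0.139, 0.99, 0.001]
wrist_force: [0.4, 0.5, -0.7]
opening: 0.219
t 6.27 tcp [0.4949 0.2817 0.0046] op 0.219 F [ 0.4  0.5 -0.7]
yawy 74.0 toolz [ 2.3e-03  8.0e-04 -1.0e+00] q [ 0.31  0.41  1.75  0.    0.99 -0.98]
travel [ 0.0056 -0.0018 -0.9691] mm [-1.200e+00 -1.000e-01  1.454e+02]
dr [ 0.0027  0.0038 -0.    ]
```

```bash
python3 -m handwheel '[{"travel":[0,0,-0.1],"dr":[0,0,0]},{"travel":[0,0,-0.15],"dr":[0,0,0]},{"travel":[0,0,-0.15],"dr":[0,0,0]},{"travel":[0,0,-0.15],"dr":[0,0,0]},{"travel":[0,0,-0.15],"dr":[0,0,0]},{"travel":[0,0,-0.1],"dr":[0,0,0]},{"travel":[-0.05,-0.13,0],"dr":[0,0,0]},{"travel":[-0.064,-0.158,0],"dr":[0,0,0]},{"travel":[-0.064,-0.158,0],"dr":[0,0,0]},{"travel":[-0.064,-0.158,0],"dr":[0,0,0]},{"travel":[-0.064,-0.158,0],"dr":[0,0,0]},{"travel":[-0.064,-0.158,0],"dr":[0,0,0]},{"travel":[-0.064,-0.158,0],"dr":[0,0,0]},{"travel":[-0.064,-0.158,0],"dr":[0,0,0]},{"travel":[-0.064,-0.158,0],"dr":[0,0,0]},{"travel":[-0.064,-0.158,0],"dr":[0,0,0]},{"travel":[-0.064,-0.158,0],"dr":[0,0,0]},{"travel":[0,0,0],"dr":[0,0,0]},{"travel":[0,0,0],"dr":[0,0,0]}]'
python3 - <<'E'
from h import *
to([.522,.0065,.09],74)
E
```

```text
time_s: 7.85
eef_pos: [0.5178, -0.0053, 0.1244]
eef_rot: [-0.005, 0.137, 0.991, -0.001]
wrist_force: [0.4, 0.5, -2.4]
opening: 0.217
t 7.85 tcp [ 0.5178 -0.0053  0.1244] op 0.217 F [ 0.4  0.5 -2.4]
yawy 74.24 toolz [-9.6e-03 -8.0e-04 -1.0e+00] q [-0.24  0.13  1.81 -0.    1.21 -1.53]
travel [-0.0078  0.0842  0.2293] mm [  4.2  11.8 -34.4]
dr [-0.0065 -0.0171  0.0079]
```

```bash
python3 -m handwheel '[{"travel":[-0.008,0.084,0.08],"dr":[-0.006,-0.017,0.008]},{"travel":[0,0,0.1],"dr":[0,0,0]},{"travel":[0,0,0],"dr":[0,0,0]},{"travel":[0,0,0],"dr":[0,0,0]}]'
python3 - <<'E'
from h import *
to([.522,.0065,.05],74)
w=viewer.get_calibration("wrist");im=viewer.camera("wrist");cv2.imwrite("pics/w3.png",im[:,:,::-1]);np.save("w3.npy",w,allow_pickle=True)
print(proj(w,[.522,.0065,.03]))
p=ctrl.get_obs()["eef_pos"];print("pin base",proj(w,p))
cv2.imwrite("pics/w3c.png",cv2.resize(im[120:360,160:480,::-1],None,fx=2.5,fy=2.5,interpolation=2))
E
```

```text
time_s: 8.18
eef_pos: [0.5221, 0.0083, 0.0968]
eef_rot: [0.0, 0.14, 0.99, 0.0]
wrist_force: [1.3, -0.4, -1.5]
opening: 0.222
t 8.18 tcp [0.5221 0.0083 0.0968] op 0.222 F [ 1.3 -0.4 -1.5]
yawy 73.94 toolz [ 1.e-04  5.e-04 -1.e+00] q [-0.21  0.17  1.82  0.    1.15 -1.5 ]
travel [-0.0029 -0.0116  0.3117] mm [ -0.1  -1.8 -46.8]
dr [ 0.001   0.     -0.0019]
[317.68205044 239.35969072]
pin base [320.41923351 277.5067996 ]
```

View pics/w3c.png

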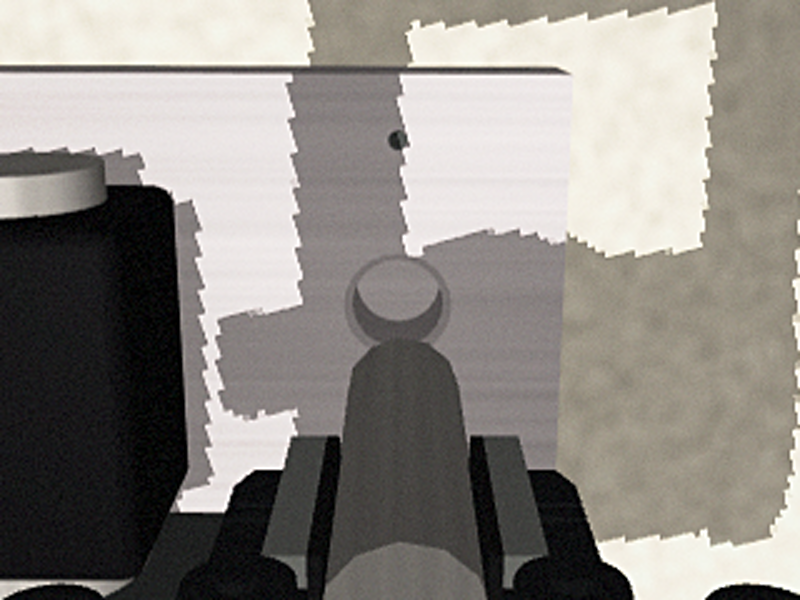

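```bash
python3 - <<'E'
from h import *
w=np.load("w3.npy",allow_pickle=True).item()
h=plane(w,(319.2,241.6),.03);print("hole1",h, "dot",plane(w,(160+397/2.5,120+140/2.5),.03))
p=ctrl.get_obs()["eef_pos"];b=p.copy();b[2]-=.0006
cx=np.array([-.961,.276,0]) # towards camera
for r in(.0085,.009,.01):print(r,proj(w,b+cx*r), "obs (322,256)")
print("foot front edge", [plane(w,(160+x/2.5,120+y/2.5),.03) for x,y in((20,66),(572,73))])
to([*h[:2],.05],74)
E
```

```text
hole1 [0.52360487 0.00698638 0.03      ] dot [0.48562411 0.01779641 0.03      ]
0.0085 [320.36878388 259.27114174] obs (322,256)
0.009 [320.36575417 258.2126842 ] obs (322,256)
0.01 [320.35968165 256.09119315] obs (322,256)
foot front edge [array([ 0.44576183, -0.0596829 ,  0.03      ]), array([0.48211277, 0.06029367, 0.03      ])]
t 8.23 tcp [0.5217 0.0083 0.0966] op 0.216 F [-0.1  0.8 -2.5]
yawy 73.95 toolz [-6.e-04  6.e-04 -1.e+00] q [-0.21  0.17  1.82  0.    1.15 -1.5 ]
travel [-0.0152 -0.0052  0.3104] mm [  1.9  -1.4 -46.6]
dr [ 0.0008 -0.0015 -0.0016]
```

```bash
python3 -m handwheel '[{"travel":[-0.022,-0.004,0.06],"dr":[0,-0.001,0]},{"travel":[0,0,0.08],"dr":[0,0,0]},{"travel":[0,0,0.08],"dr":[0,0,0]},{"travel":[0,0,0.08],"dr":[0,0,0]},{"travel":[0,0,0],"dr":[0,0,0]},{"travel":[0,0,0],"dr":[0,0,0]}]'
python3 - <<'E'
from h import *
to([.5246,.0067,.0066],74)
E
```

```text
time_s: 8.73
eef_pos: [0.5267, 0.0076, 0.0497]
eef_rot: [0.002, 0.139, 0.99, 0.0]
wrist_force: [0.4, -1.3, -1.8]
opening: 0.218
t 8.73 tcp [0.5267 0.0076 0.0497] op 0.218 F [ 0.4 -1.3 -1.8]
yawy 74.07 toolz [ 3.7e-03 -3.0e-04 -1.0e+00] q [-0.21  0.25  1.84  0.    1.05 -1.5 ]
travel [ 0.0127 -0.0097  0.2871] mm [ -2.1  -0.9 -43.1]
dr [0.0015 0.007  0.0023]
```

```bash
python3 -m handwheel '[{"travel":[0.013,-0.009,0.0],"dr":[0.001,0.007,0.002]},{"travel":[0,0,0],"dr":[0,0,0]},{"travel":[0,0,0.05],"dr":[0,0,0]},{"travel":[0,0,0.03],"dr":[0,0,0]},{"travel":[0,0,0],"dr":[0,0,0]},{"travel":[0,0,0],"dr":[0,0,0]}]'
python3 - <<'E'
from h import *
to([.5246,.0067,.0066],74)
E
```

```text
time_s: 9.23
eef_pos: [0.5257, 0.0064, 0.0382]
eef_rot: [0.001, 0.139, 0.99, 0.0]
wrist_force: [-0.2, 0.8, -2.0]
opening: 0.218
t 9.23 tcp [0.5257 0.0064 0.0382] op 0.218 F [-0.2  0.8 -2. ]
yawy 74.0 toolz [ 2.7e-03 -4.0e-04 -1.0e+00] q [-0.21  0.27  1.85  0.    1.02 -1.51]
travel [ 8.20e-03 -1.00e-04  2.11e-01] mm [ -1.1   0.3 -31.6]
dr [ 0.0008  0.0052 -0.0001]
```

Slow descent into the hole, in small steps with small corrections.

```bash
python3 -m handwheel '[{"travel":[0.008,0,0.0],"dr":[0.001,0.005,0]},{"travel":[0,0,0.03],"dr":[0,0,0]},{"travel":[0.002,0,0.03],"dr":[0,0.001,0]},{"travel":[0.002,0,0.03],"dr":[0,0.001,0]},{"travel":[0.002,0,0.03],"dr":[0,0.001,0]},{"travel":[0,0,0],"dr":[0,0,0]},{"travel":[0,0,0],"dr":[0,0,0]}]'
python3 - <<'E'
from h import *
to([.5246,.0067,.0066],74)
E
```

```text
time_s: 9.82
eef_pos: [0.5245, 0.0066, 0.0188]
eef_rot: [0.0, 0.139, 0.99, -0.0]
wrist_force: [0.9, -0.5, -1.3]
opening: 0.216
t 9.82 tcp [0.5245 0.0066 0.0188] op 0.216 F [ 0.9 -0.5 -1.3]
yawy 74.0 toolz [ 3.e-04 -4.e-04 -1.e+00] q [-0.21  0.3   1.86 -0.    0.99 -1.5 ]
travel [-0.0004  0.0008  0.0813] mm [  0.1   0.1 -12.2]
dr [-0.0006  0.0007 -0.0002]
```

```bash
python3 -m handwheel '[{"travel":[0,0,0.03],"dr":[0,0,0]},{"travel":[0,0,0.03],"dr":[0,0,0]},{"travel":[0.002,0,0.03],"dr":[0,0.001,0]},{"travel":[0,0,0.01],"dr":[0,0,0]},{"travel":[0,0,0],"dr":[0,0,0]},{"travel":[0,0,0],"dr":[0,0,0]}]'
python3 - <<'E'
from h import *
to([.5246,.0067,.0066],74)
E
```

```text
time_s: 10.32
eef_pos: [0.5261, 0.0064, 0.007]
eef_rot: [0.001, 0.139, 0.99, -0.0]
wrist_force: [0.0, 0.6, -2.2]
opening: 0.213
t 10.32 tcp [0.5261 0.0064 0.007 ] op 0.213 F [ 0.   0.6 -2.2]
yawy 74.03 toolz [ 0.0016 -0.001  -1.    ] q [-0.21  0.32  1.86 -0.    0.96 -1.5 ]
travel [ 0.0101 -0.0006  0.0027] mm [-1.5  0.3 -0.4]
dr [-0.001   0.0034  0.0011]
```

```bash
python3 -m handwheel '[{"travel":[0.01,0,0],"dr":[0,0.003,0]},{"travel":[0,0,0],"dr":[0,0,0]},{"travel":[0,0,0],"dr":[0,0,0]},{"travel":[0,0,0],"dr":[0,0,0]},{"travel":[0,0,0],"dr":[0,0,0]},{"travel":[0,0,-0.08],"dr":[0,0,0]},{"travel":[0,0,-0.1],"dr":[0,0,0]},{"travel":[0,0,-0.15],"dr":[0,0,0]},{"travel":[0,0,-0.2],"dr":[0,0,0]},{"travel":[0,0,-0.2],"dr":[0,0,0]},{"travel":[0,0,-0.2],"dr":[0,0,0]},{"travel":[0,0,-0.1],"dr":[0,0,0]},{"travel":[0,0,0],"dr":[0,0,0]},{"travel":[0,0,0],"dr":[0,0,0]}]' -0.1
python3 - <<'E'
from h import *
to([.4285,.3095,.13],74)
w=viewer.get_calibration("wrist");im=viewer.camera("wrist");cv2.imwrite("pics/w5.png",im[:,:,::-1]);np.save("w5.npy",w,allow_pickle=True)
print("pin top at",proj(w,[.5236,.007,.081]),"hole2",proj(w,[.477,-.149,.03]),"bolt",proj(w,[.5865,-.097,.055]))
E
```

```text
time_s: 11.48
eef_pos: [0.5238, 0.0072, 0.173]
eef_rot: [0.0, 0.139, 0.99, -0.0]
wrist_force: [-0.4, 0.1, 0.1]
opening: 0.451
t 11.48 tcp [0.5238 0.0072 0.173 ] op 0.451 F [-0.4  0.1  0.1]
yawy 74.02 toolz [ 8.e-04 -2.e-04 -1.e+00] q [-0.21  0.08  1.76 -0.    1.3  -1.5 ]
travel [1.1658 1.7623 0.286 ] mm [-95.3 302.3 -43. ]
dr [0.     0.0016 0.0007]
pin top at [320.17365527 227.91077407] hole2 [109.46333739 209.66185207] bolt [213.85950895 331.24971884]
```

View pics/w5.png

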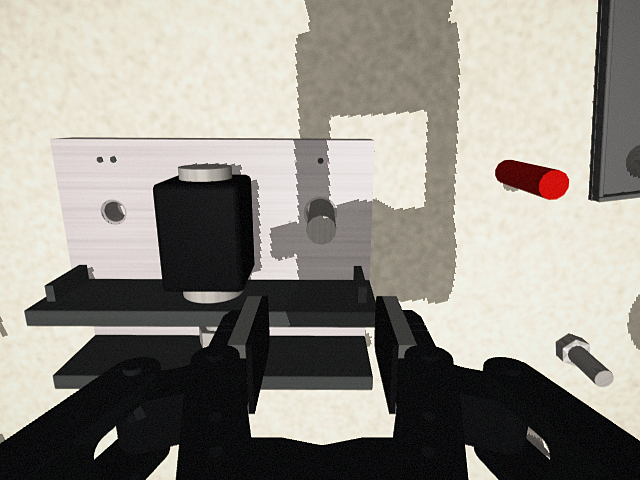

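Thick pin stands in hole 1, with its top at (320,229) against a predicted (320,228). Hole 2 is at (114,211) with its two dots beside it. Now for the slim pin.

```bash
python3 - <<'E'
from h import *
w=np.load("w5.npy",allow_pickle=True).item()
g=cv2.cvtColor(cv2.imread("pics/w5.png"),6)[190:235,92:137]
m=(g<185).astype(np.uint8);n,l,s,c=cv2.connectedComponentsWithStats(m);k=1+np.argmax(s[1:,4]);u=c[k]+[92,190];print(s[k],u,"bbox centre",s[k][:2]+s[k][2:4]/2+[92,190])
h2=plane(w,s[k][:2]+(s[k][2:4]-1)/2+[92,190],.03);h1=np.array([.5236,.007,.03]);d=h1-h2;print(h2,np.linalg.norm(d),np.degrees(np.arctan2(d[1],d[0])))
y=d/np.linalg.norm(d);x=np.array([y[1],-y[0],0]);print("h2 from h1",h1-.16*y,"bolt",(h1+h2)/2+x*.091+[0,0,.025])
E
python3 -m handwheel '[{"travel":[0.05,0.08,0],"dr":[0,0,0]},{"travel":[0.1,0.15,0],"dr":[0,0,0]},{"travel":[0.1,0.15,0],"dr":[0,0,0]},{"travel":[0.1,0.15,0],"dr":[0,0,0]},{"travel":[0.1,0.15,0],"dr":[0,0,0]},{"travel":[0.1,0.15,0],"dr":[0,0,0]},{"travel":[0.1,0.15,0],"dr":[0,0,0]},{"travel":[0.1,0.15,0],"dr":[0,0,0]},{"travel":[0.1,0.15,0],"dr":[0,0,0]},{"travel":[0.1,0.15,0],"dr":[0,0,0]},{"travel":[0.1,0.15,0],"dr":[0,0,0]},{"travel":[0.05,0.08,0],"dr":[0,0,0]},{"travel":[0,0,0],"dr":[0,0,0]},{"travel":[0,0,0],"dr":[0,0,0]}]'
python3 - <<'E'
from h import *
to([.4285,.3095,.06],74)
E
```

```text
[  9  10  25  24 439] [112.42596811 211.12300683] bbox centre [113.5 212. ]
[ 0.4790936  -0.14696615  0.03      ] 0.16026975445584798 73.87720993961726
h2 from h1 [ 0.47916851 -0.146707    0.03      ] bolt [ 0.58876766 -0.09525348  0.055     ]
time_s: 12.7
eef_pos: [0.4079, 0.3084, 0.149]
eef_rot: [-0.021, 0.14, 0.99, -0.006]
wrist_force: [0.2, -0.6, -0.2]
opening: 0.451
t 12.7 tcp [0.4079 0.3084 0.149 ] op 0.451 F [ 0.2 -0.6 -0.2]
yawy 73.9 toolz [-0.0427 -0.0059 -0.9991] q [ 0.41  0.11  1.78  0.01  1.29 -0.89]
travel [-0.1529  0.0555  0.5871] mm [ 20.6   1.1 -89. ]
dr [-0.0333 -0.0752 -0.0039]
```

```bash
python3 -m handwheel '[{"travel":[-0.13,0.055,0],"dr":[-0.033,-0.075,-0.003]},{"travel":[0,0,0],"dr":[0,0,0]},{"travel":[0,0,0],"dr":[0,0,0]},{"travel":[0,0,0],"dr":[0,0,0]}]'
python3 - <<'E'
from h import *
to([.4285,.3095,.06],74)
w=viewer.get_calibration("wrist");im=viewer.camera("wrist");cv2.imwrite("pics/w6.png",im[:,:,::-1])
u=proj(w,[.4285,.3095,.079]);print(u);x,y=u.round().astype(int);r=22
g=cv2.cvtColor(im,cv2.COLOR_RGB2GRAY)[y-r:y+r,x-r:x+r];_,m=cv2.threshold(g,0,255,cv2.THRESH_OTSU);n,l,s,c=cv2.connectedComponentsWithStats(m)
for i in range(n):print(s[i],c[i]+[x-r,y-r],plane(w,c[i]+[x-r,y-r],.079).round(4))
E
```

```text
time_s: 13.03
eef_pos: [0.4256, 0.3083, 0.1439]
eef_rot: [-0.004, 0.14, 0.99, -0.003]
wrist_force: [-0.3, -0.4, -0.3]
opening: 0.452
t 13.03 tcp [0.4256 0.3083 0.1439] op 0.452 F [-0.3 -0.4 -0.3]
yawy 73.94 toolz [-0.0084 -0.0041 -1.    ] q [ 0.4   0.13  1.77 -0.    1.25 -0.89]
travel [-0.0202  0.0162  0.5594] mm [  2.9   1.2 -83.9]
dr [-0.0119 -0.0132 -0.0022]
[324.46972749 244.07892986]
[   0    0   44   44 1462] [324.04856361 244.26128591] [0.4285 0.3092 0.079 ]
[ 0  0 12 11 60] [305.45       225.06666667] [0.4141 0.3019 0.079 ]
[ 12  10  23  22 394] [324.99492386 242.62944162] [0.4277 0.3101 0.079 ]
[ 0 31  2  3  6] [302.5 254. ] [0.4308 0.295  0.079 ]
[ 7 39  4  5 14] [310.5 263. ] [0.4377 0.298  0.079 ]
```

```bash
python3 -m handwheel '[{"travel":[-0.019,0.018,0],"dr":[-0.012,-0.013,-0.002]},{"travel":[0,0,0],"dr":[0,0,0]},{"travel":[0,0,0.12],"dr":[0,0,0]},{"travel":[0,0,0.12],"dr":[0,0,0]},{"travel":[0,0,0.12],"dr":[0,0,0]},{"travel":[0,0,0.06],"dr":[0,0,0]},{"travel":[0,0,0],"dr":[0,0,0]},{"travel":[0,0,0],"dr":[0,0,0]}]'
python3 - <<'E'
from h import *
to([.428,.310,.005],74)
E
```

```text
time_s: 13.75
eef_pos: [0.4309, 0.3091, 0.0811]
eef_rot: [0.001, 0.141, 0.99, 0.001]
wrist_force: [0.4, 0.1, 0.5]
opening: 0.451
t 13.75 tcp [0.4309 0.3091 0.0811] op 0.451 F [0.4 0.1 0.5]
yawy 73.79 toolz [ 0.0028  0.0021 -1.    ] q [ 0.4   0.21  1.82  0.    1.11 -0.89]
travel [ 0.021  -0.0012  0.5073] mm [ -2.9   0.9 -76.1]
dr [ 0.0053  0.004  -0.007 ]
```

```bash
python3 -m handwheel '[{"travel":[0.02,0,0],"dr":[0.005,0.004,-0.006]},{"travel":[0,0,0.1],"dr":[0,0,0]},{"travel":[0.002,0,0.1],"dr":[0,0.003,0]},{"travel":[0.004,0,0.1],"dr":[0,0.003,0]},{"travel":[0.004,0,0.1],"dr":[0,0.003,0]},{"travel":[0.004,0,0.08],"dr":[0,0.003,0]},{"travel":[0,0,0.05],"dr":[0,0,0]},{"travel":[0,0,0],"dr":[0,0,0]},{"travel":[0,0,0],"dr":[0,0,0]}]'
python3 - <<'E'
from h import *
to([.428,.310,.005],74)
E
```

```text
time_s: 14.5
eef_pos: [0.4325, 0.3148, 0.0081]
eef_rot: [0.003, 0.139, 0.99, 0.004]
wrist_force: [-0.3, 1.4, -0.1]
opening: 0.45
t 14.5 tcp [0.4325 0.3148 0.0081] op 0.45 F [-0.3  1.4 -0.1]
yawy 74.07 toolz [ 0.0075  0.0079 -0.9999] q [ 0.4   0.33  1.84  0.01  0.96 -0.89]
travel [ 0.0199 -0.039   0.0204] mm [-4.5 -4.8 -3.1]
dr [0.0184 0.0096 0.0022]
```

```bash
python3 -m handwheel '[{"travel":[0.02,-0.037,0.015],"dr":[0.018,0.01,0]},{"travel":[0,0,0],"dr":[0,0,0]},{"travel":[0,0,0],"dr":[0,0,0]}]'
python3 - <<'E'
from h import *
to([.428,.310,.005],74)
E
```

```text
time_s: 14.75
eef_pos: [0.429, 0.3105, 0.0076]
eef_rot: [0.001, 0.138, 0.99, 0.0]
wrist_force: [0.8, -0.3, 0.6]
opening: 0.448
t 14.75 tcp [0.429  0.3105 0.0076] op 0.448 F [ 0.8 -0.3  0.6]
yawy 74.08 toolz [ 1.8e-03  5.0e-04 -1.0e+00] q [ 0.4   0.33  1.85 -0.    0.96 -0.89]
travel [ 0.0058 -0.0051  0.0174] mm [-1.  -0.5 -2.6]
dr [0.0019 0.0031 0.0027]
```

```bash
python3 -m handwheel '[{"travel":[0.006,-0.005,0.015],"dr":[0.002,0.003,0]},{"travel":[0,0,0],"dr":[0,0,0]},{"travel":[0,0,0],"dr":[0,0,0]},{"travel":[0,0,0],"dr":[0,0,0]},{"travel":[0,0,0],"dr":[0,0,0]},{"travel":[0,0,0],"dr":[0,0,0]},{"travel":[0,0,0],"dr":[0,0,0]}]' -1
python3 - <<'E'
from h import *
to([.4795,-.147,.13],74)
E
```

```text
time_s: 15.33
eef_pos: [0.4287, 0.3103, 0.0064]
eef_rot: [0.001, 0.139, 0.99, 0.001]
wrist_force: [-0.7, 0.0, -0.8]
opening: 0.145
t 15.33 tcp [0.4287 0.3103 0.0064] op 0.145 F [-0.7  0.  -0.8]
yawy 74.08 toolz [ 1.9e-03  8.0e-04 -1.0e+00] q [ 0.4   0.33  1.85 -0.    0.96 -0.89]
travel [-1.1637 -2.8378 -0.8256] mm [  50.8 -457.3  123.6]
dr [0.0024 0.003  0.0025]
```

```bash
python3 -m handwheel '[{"travel":[0,0,-0.1],"dr":[0,0,0]},{"travel":[0,0,-0.17],"dr":[0,0,0]},{"travel":[0,0,-0.17],"dr":[0,0,0]},{"travel":[0,0,-0.17],"dr":[0,0,0]},{"travel":[0,0,-0.17],"dr":[0,0,0]},{"travel":[0,0,-0.1],"dr":[0,0,0]},{"travel":[0,0,0],"dr":[0,0,0]},{"travel":[-0.04,-0.1,0],"dr":[0,0,0]},{"travel":[-0.07,-0.17,0],"dr":[0,0,0]},{"travel":[-0.07,-0.17,0],"dr":[0,0,0]},{"travel":[-0.07,-0.17,0],"dr":[0,0,0]},{"travel":[-0.07,-0.17,0],"dr":[0,0,0]},{"travel":[-0.07,-0.17,0],"dr":[0,0,0]},{"travel":[-0.07,-0.17,0],"dr":[0,0,0]},{"travel":[-0.07,-0.17,0],"dr":[0,0,0]},{"travel":[-0.04,-0.1,0],"dr":[0,0,0]},{"travel":[0,0,0],"dr":[0,0,0]},{"travel":[0,0,0],"dr":[0,0,0]}]'
python3 - <<'E'
from h import *
to([.4795,-.147,.14],74)
E
```

```text
time_s: 16.83
eef_pos: [0.4462, 0.0764, 0.1308]
eef_rot: [-0.007, 0.137, 0.991, -0.002]
wrist_force: [0.2, -0.3, -1.2]
opening: 0.142
t 16.83 tcp [0.4462 0.0764 0.1308] op 0.142 F [ 0.2 -0.3 -1.2]
yawy 74.24 toolz [-0.0148 -0.0012 -0.9999] q [-0.09 -0.02  1.95 -0.    1.22 -1.39]
travel [-0.6175 -1.3733 -0.0629] mm [  33.3 -223.4    9.2]
dr [-0.0099 -0.0265  0.0081]
```

```bash
python3 -m handwheel '[{"travel":[-0.04,-0.1,-0.06],"dr":[-0.01,-0.026,0.008]},{"travel":[-0.07,-0.155,0],"dr":[0,0,0]},{"travel":[-0.07,-0.155,0],"dr":[0,0,0]},{"travel":[-0.07,-0.155,0],"dr":[0,0,0]},{"travel":[-0.07,-0.155,0],"dr":[0,0,0]},{"travel":[-0.07,-0.155,0],"dr":[0,0,0]},{"travel":[-0.07,-0.155,0],"dr":[0,0,0]},{"travel":[-0.07,-0.155,0],"dr":[0,0,0]},{"travel":[-0.04,-0.1,0],"dr":[0,0,0]},{"travel":[0,0,0],"dr":[0,0,0]},{"travel":[0,0,0],"dr":[0,0,0]}]'
python3 - <<'E'
from h import *
to([.4795,-.147,.1],74)
E
```

```text
time_s: 17.75
eef_pos: [0.4749, -0.1277, 0.1312]
eef_rot: [-0.005, 0.133, 0.991, 0.003]
wrist_force: [-1.5, -0.1, -1.2]
opening: 0.148
t 17.75 tcp [ 0.4749 -0.1277  0.1312] op 0.148 F [-1.5 -0.1 -1.2]
yawy 74.73 toolz [-0.0084  0.0081 -0.9999] q [-0.51  0.07  1.86  0.    1.22 -1.81]
travel [-0.0653 -0.1172  0.2064] mm [  4.6 -19.3 -31.2]
dr [ 0.0106 -0.0196  0.0244]
```

```bash
python3 -m handwheel '[{"travel":[-0.065,-0.115,0],"dr":[0.01,-0.019,0.024]},{"travel":[0,0,0.1],"dr":[0,0,0]},{"travel":[0,0,0.1],"dr":[0,0,0]},{"travel":[0,0,0],"dr":[0,0,0]},{"travel":[0,0,0],"dr":[0,0,0]}]'
python3 - <<'E'
from h import *
to([.4795,-.147,.05],74)
w=viewer.get_calibration("wrist");im=viewer.camera("wrist");cv2.imwrite("pics/w7.png",im[:,:,::-1]);np.save("w7.npy",w,allow_pickle=True)
p=ctrl.get_obs()["eef_pos"];np.save("p7.npy",p);b=p-[0,0,.0024]
print("hole2",proj(w,[.4791,-.1468,.03]),"base rim",proj(w,b+np.array([-.961,.276,0])*.007),"base",proj(w,b))
cv2.imwrite("pics/w7c.png",cv2.resize(im[140:340,190:450,::-1],None,fx=3,fy=3,interpolation=2))
E
```

```text
time_s: 18.17
eef_pos: [0.4802, -0.1391, 0.0987]
eef_rot: [-0.001, 0.136, 0.991, 0.002]
wrist_force: [0.8, 0.5, -1.1]
opening: 0.148
t 18.17 tcp [ 0.4802 -0.1391  0.0987] op 0.148 F [ 0.8  0.5 -1.1]
yawy 74.35 toolz [-0.0014  0.0038 -1.    ] q [-0.52  0.12  1.87  0.    1.15 -1.82]
travel [-0.0103 -0.0532  0.3248] mm [ -0.7  -7.9 -48.7]
dr [ 0.0062 -0.0045  0.0118]
hole2 [307.55044237 239.56493692] base rim [320.89678994 261.2852999 ] base [320.8252416  275.78056868]
```

View pics/w7c.png

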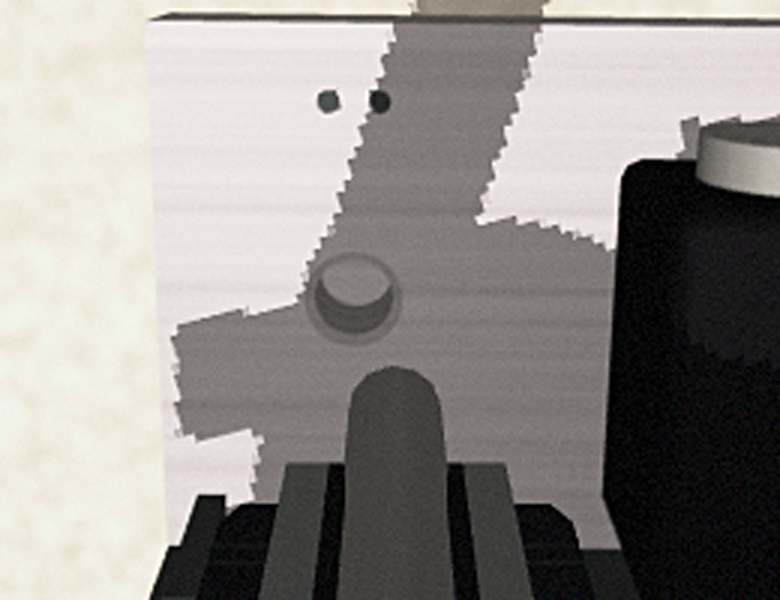

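Slim pin is held. Hole 2 is at image (308.0,239.7) against a predicted (307.6,239.6), and the pin rim at (322,262) against a predicted (320.9,261.3), so I'll go ahead with the descent.

```bash
python3 -m handwheel '[{"travel":[-0.01,-0.053,0],"dr":[0.006,-0.004,0.011]},{"travel":[0,0,0],"dr":[0,0,0]},{"travel":[0,0,0.08],"dr":[0,0,0]},{"travel":[0,0,0.1],"dr":[0,0,0]},{"travel":[0,0,0.06],"dr":[0,0,0]},{"travel":[0,0,0],"dr":[0,0,0]},{"travel":[0,0,0],"dr":[0,0,0]}]'
python3 - <<'E'
from h import *
to([.4795,-.147,.0084],74)
E
```

```text
time_s: 18.8
eef_pos: [0.4829, -0.1477, 0.0667]
eef_rot: [0.004, 0.138, 0.99, -0.002]
wrist_force: [0.1, 0.1, -1.1]
opening: 0.144
t 18.8 tcp [ 0.4829 -0.1477  0.0667] op 0.144 F [ 0.1  0.1 -1.1]
yawy 74.14 toolz [ 0.007 -0.004 -1.   ] q [-0.53  0.18  1.89  0.    1.07 -1.83]
travel [ 0.0258 -0.0009  0.3886] mm [ -3.4   0.7 -58.3]
dr [-0.0037  0.0149  0.0045]
```

```bash
python3 -m handwheel '[{"travel":[0.026,-0.001,0],"dr":[-0.004,0.015,0.004]},{"travel":[0,0,0],"dr":[0,0,0]},{"travel":[0,0,0.07],"dr":[0,0,0]},{"travel":[0.003,0,0.07],"dr":[0,0.002,0]},{"travel":[0.003,0,0.03],"dr":[0,0.002,0]},{"travel":[0,0,0],"dr":[0,0,0]},{"travel":[0,0,0],"dr":[0,0,0]}]'
python3 - <<'E'
from h import *
to([.4795,-.147,.0084],74)
E
```

```text
time_s: 19.38
eef_pos: [0.479, -0.1473, 0.0408]
eef_rot: [0.0, 0.139, 0.99, -0.0]
wrist_force: [0.7, 0.4, -0.9]
opening: 0.147
t 19.38 tcp [ 0.479  -0.1473  0.0408] op 0.147 F [ 0.7  0.4 -0.9]
yawy 73.99 toolz [-1.e-04 -4.e-04 -1.e+00] q [-0.54  0.22  1.91 -0.    1.02 -1.83]
travel [-0.0025  0.0027  0.2162] mm [  0.5   0.3 -32.4]
dr [-0.0008  0.0001 -0.0004]
```

```bash
python3 -m handwheel '[{"travel":[-0.003,0.003,0],"dr":[0,0,0]},{"travel":[0,0,0.03],"dr":[0,0,0]},{"travel":[0.002,0,0.03],"dr":[0,0.001,0]},{"travel":[0.002,0,0.03],"dr":[0,0.001,0]},{"travel":[0.002,0,0.03],"dr":[0,0.001,0]},{"travel":[0.001,0,0.02],"dr":[0,0,0]},{"travel":[0,0,0],"dr":[0,0,0]},{"travel":[0,0,0],"dr":[0,0,0]}]'
python3 - <<'E'
from h import *
to([.4795,-.147,.0084],74)
E
```

```text
time_s: 20.05
eef_pos: [0.479, -0.1469, 0.0176]
eef_rot: [-0.001, 0.139, 0.99, -0.0]
wrist_force: [1.4, -0.8, -0.9]
opening: 0.145
t 20.05 tcp [ 0.479  -0.1469  0.0176] op 0.145 F [ 1.4 -0.8 -0.9]
yawy 74.0 toolz [-1.1e-03 -4.0e-04 -1.0e+00] q [-0.53  0.26  1.91 -0.    0.97 -1.83]
travel [-0.0035  0.0002  0.0614] mm [ 0.5 -0.1 -9.2]
dr [-0.0013 -0.0018 -0.0002]
```

```bash
python3 -m handwheel '[{"travel":[-0.001,0,0.03],"dr":[0,-0.001,0]},{"travel":[0.001,0,0.03],"dr":[0,0,0]},{"travel":[0.002,0,0.015],"dr":[0,0.001,0]},{"travel":[0,0,0],"dr":[0,0,0]},{"travel":[0,0,0],"dr":[0,0,0]}]'
python3 - <<'E'
from h import *
to([.4795,-.147,.0084],74)
E
```

```text
time_s: 20.47
eef_pos: [0.4808, -0.1478, 0.0085]
eef_rot: [0.001, 0.139, 0.99, -0.001]
wrist_force: [-0.8, 0.6, -1.9]
opening: 0.148
t 20.47 tcp [ 0.4808 -0.1478  0.0085] op 0.148 F [-0.8  0.6 -1.9]
yawy 74.01 toolz [ 0.002 -0.002 -1.   ] q [-0.53  0.28  1.92 -0.    0.95 -1.83]
travel [0.0096 0.0026 0.0008] mm [-1.3  0.8 -0.1]
dr [-0.0027  0.0048  0.0002]
```

```bash
python3 -m handwheel '[{"travel":[0.008,0.002,0],"dr":[-0.002,0.004,0]},{"travel":[0,0,0],"dr":[0,0,0]},{"travel":[0,0,0],"dr":[0,0,0]},{"travel":[0,0,0],"dr":[0,0,0]},{"travel":[0,0,0],"dr":[0,0,0]},{"travel":[0,0,-0.08],"dr":[0,0,0]},{"travel":[0,0,-0.1],"dr":[0,0,0]},{"travel":[0,0,-0.15],"dr":[0,0,0]},{"travel":[0,0,-0.2],"dr":[0,0,0]},{"travel":[0,0,-0.2],"dr":[0,0,0]},{"travel":[0,0,-0.15],"dr":[0,0,0]},{"travel":[0,0,0],"dr":[0,0,0]},{"travel":[0,0,0],"dr":[0,0,0]}]' -0.1
python3 - <<'E'
from h import *
to([.5888,-.0953,.13],73.9)
w=np.load("w3.npy",allow_pickle=True).item();p=np.array([.5219,.0083,.0967])
for h in(.028,.034,.040):print(h,[proj(w,p+np.array([-.961,.276,0])*d+[0,0,h])[1].round(1) for d in(.011,0)],"obs 294.8")
E
```

```text
time_s: 21.55
eef_pos: [0.4777, -0.146, 0.1435]
eef_rot: [-0.002, 0.139, 0.99, 0.001]
wrist_force: [-0.2, 0.1, -0.3]
opening: 0.453
t 21.55 tcp [ 0.4777 -0.146   0.1435] op 0.453 F [-0.2  0.1 -0.3]
yawy 73.97 toolz [-0.004   0.0025 -1.    ] q [-0.53  0.07  1.84  0.    1.24 -1.83]
travel [-0.619   0.5295  0.0879] mm [111.1  50.7 -13.5]
dr [ 0.0025 -0.0087  0.0025]
0.028 [np.float64(277.4), np.float64(303.9)] obs 294.8
0.034 [np.float64(283.2), np.float64(310.5)] obs 294.8
0.04 [np.float64(289.4), np.float64(317.6)] obs 294.8
```

```bash
python3 -m handwheel '[{"travel":[-0.06,0.05,0],"dr":[0.002,-0.008,0.002]},{"travel":[-0.11,0.095,0],"dr":[0,0,0]},{"travel":[-0.11,0.095,0],"dr":[0,0,0]},{"travel":[-0.11,0.095,0],"dr":[0,0,0]},{"travel":[-0.11,0.095,0],"dr":[0,0,0]},{"travel":[-0.06,0.05,0],"dr":[0,0,0]},{"travel":[0,0,0],"dr":[0,0,0]},{"travel":[0,0,0],"dr":[0,0,0]},{"travel":[0,0,0],"dr":[0,0,0]}]' 0.4
python3 - <<'E'
from h import *
to([.5888,-.0953,.1],73.9)
E
```

```text
time_s: 22.3
eef_pos: [0.5807, -0.093, 0.1301]
eef_rot: [-0.007, 0.141, 0.99, 0.002]
wrist_force: [0.4, -0.3, 0.6]
opening: 0.698
t 22.3 tcp [ 0.5807 -0.093   0.1301] op 0.698 F [ 0.4 -0.3  0.6]
yawy 73.77 toolz [-0.0132  0.0066 -0.9999] q [-0.36  0.28  1.62  0.    1.26 -1.65]
travel [-0.0592 -0.0004  0.2001] mm [  8.1  -2.3 -30.1]
dr [ 0.0051 -0.0277 -0.0044]
```

```bash
python3 -m handwheel '[{"travel":[-0.053,0,0],"dr":[0.005,-0.027,-0.004]},{"travel":[0,0,0],"dr":[0,0,0]},{"travel":[0,0,0],"dr":[0,0,0]},{"travel":[0,0,0],"dr":[0,0,0]}]'
python3 - <<'E'
from h import *
to([.5888,-.0953,.07],73.9)
w=viewer.get_calibration("wrist");im=viewer.camera("wrist");cv2.imwrite("pics/w8.png",im[:,:,::-1]);np.save("w8.npy",w,allow_pickle=True)
x=np.array([.9605,-.277,0]);y=np.array([.277,.9605,0]);o=np.array([.5888,-.0953,0])-.036*x
B=lambda a,b,c:proj(w,o+a*x+b*y+[0,0,c]).round(1)
print("head top",B(.036,0,.067),"upright top edges",B(0,0,.09),B(.012,0,.09),"rear",B(.06,0,.075),B(.072,0,.075),"pins",B(-.055,.08,.081),B(-.055,-.08,.081))
E
```

```text
time_s: 22.63
eef_pos: [0.5866, -0.096, 0.1283]
eef_rot: [-0.001, 0.141, 0.99, -0.0]
wrist_force: [-0.0, 0.2, -0.0]
opening: 0.703
t 22.63 tcp [ 0.5866 -0.096   0.1283] op 0.703 F [-0.   0.2 -0. ]
yawy 73.79 toolz [-2.1e-03  3.0e-04 -1.0e+00] q [-0.36  0.29  1.61 -0.    1.24 -1.65]
travel [-0.0137  0.0086  0.3885] mm [  2.2   0.7 -58.3]
dr [-0.0006 -0.004  -0.0037]
head top [322.8 244.5] upright top edges [322.8 190.2] [322.8 212.9] rear [323.  287.4] [323.  306.1] pins [481.7  77.8] [163.1  79. ]
```

View pics/w8.png

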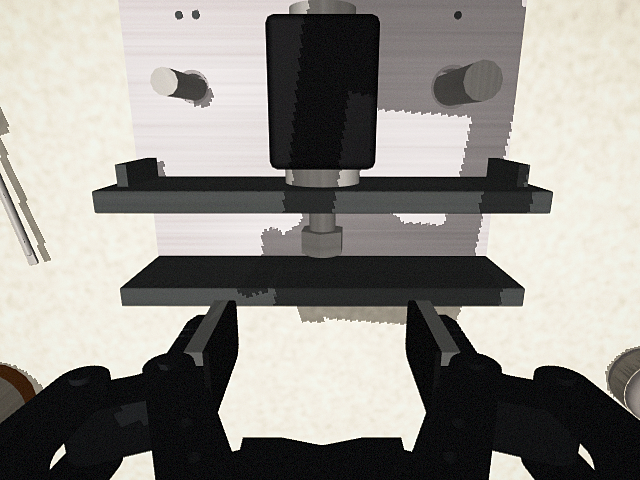

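Both pins are standing, with tops at (164,81) and (483,78). The bolt head at (322,241) and the wall edges (rows 191/212 and 288/305) match the predictions to within 1–3 px. Now down into the gap.

```bash
python3 -m handwheel '[{"travel":[-0.012,0.008,0],"dr":[0,-0.003,-0.003]},{"travel":[0,0,0],"dr":[0,0,0]},{"travel":[0,0,0.08],"dr":[0,0,0]},{"travel":[0,0,0.1],"dr":[0,0,0]},{"travel":[0.003,0,0.06],"dr":[0,0.002,0]},{"travel":[0,0,0],"dr":[0,0,0]},{"travel":[0,0,0],"dr":[0,0,0]}]'
python3 - <<'E'
from h import *
to([.5888,-.0953,-.006],73.9)
E
```

```text
time_s: 23.27
eef_pos: [0.5885, -0.096, 0.0904]
eef_rot: [0.0, 0.141, 0.99, -0.0]
wrist_force: [0.3, -0.5, -0.1]
opening: 0.701
t 23.27 tcp [ 0.5885 -0.096   0.0904] op 0.701 F [ 0.3 -0.5 -0.1]
yawy 73.81 toolz [ 6.e-04 -7.e-04 -1.e+00] q [-0.36  0.33  1.64 -0.    1.17 -1.65]
travel [-3.000e-04  5.600e-03  6.424e-01] mm [  0.3   0.7 -96.4]
dr [-0.001   0.0014 -0.0028]
```

```bash
python3 -m handwheel '[{"travel":[0,0.004,0.05],"dr":[0,0,-0.002]},{"travel":[0.002,0,0.07],"dr":[0,0.001,0]},{"travel":[0.003,0,0.07],"dr":[0,0.002,0]},{"travel":[0.003,0,0.07],"dr":[0,0.002,0]},{"travel":[0.002,0,0.04],"dr":[0,0.001,0]},{"travel":[0,0,0],"dr":[0,0,0]},{"travel":[0,0,0],"dr":[0,0,0]}]'
python3 - <<'E'
from h import *
to([.5888,-.0953,-.006],73.9)
E
```

```text
time_s: 23.85
eef_pos: [0.5869, -0.0948, 0.0403]
eef_rot: [-0.002, 0.14, 0.99, -0.0]
wrist_force: [-0.6, -0.2, 0.4]
opening: 0.7
t 23.85 tcp [ 0.5869 -0.0948  0.0403] op 0.7 F [-0.6 -0.2  0.4]
yawy 73.89 toolz [-3.4e-03  5.0e-04 -1.0e+00] q [-0.36  0.4   1.66 -0.    1.08 -1.65]
travel [-0.0143  0.0007  0.3085] mm [  1.9  -0.5 -46.3]
dr [-0.0009 -0.0064 -0.0004]
```

```bash
python3 -m handwheel '[{"travel":[-0.012,0,0],"dr":[0,-0.006,0]},{"travel":[0,0,0.06],"dr":[0,0,0]},{"travel":[0.001,0,0.07],"dr":[0,0.001,0]},{"travel":[0.003,0,0.07],"dr":[0,0.002,0]},{"travel":[0.003,0,0.05],"dr":[0,0.002,0]},{"travel":[0,0,0.03],"dr":[0,0,0]},{"travel":[0,0,0],"dr":[0,0,0]},{"travel":[0,0,0],"dr":[0,0,0]}]'
python3 - <<'E'
from h import *
to([.5888,-.0953,-.006],73.9)
E
```

```text
time_s: 24.52
eef_pos: [0.588, -0.0952, -0.0061]
eef_rot: [-0.001, 0.14, 0.99, -0.0]
wrist_force: [-0.4, 0.2, 0.5]
opening: 0.699
t 24.52 tcp [ 0.588  -0.0952 -0.0061] op 0.699 F [-0.4  0.2  0.5]
yawy 73.89 toolz [-2.2e-03  1.0e-04 -1.0e+00] q [-0.36  0.47  1.67 -0.    1.   -1.65]
travel [-0.0052  0.0011 -0.0005] mm [ 0.8 -0.1  0.1]
dr [-0.0011 -0.004  -0.0005]
```

Well centred; closing on the head.

```bash
python3 -m handwheel '[{"travel":[-0.004,0,0],"dr":[0,-0.003,0]},{"travel":[0,0,0],"dr":[0,0,0]},{"travel":[0,0,0],"dr":[0,0,0]},{"travel":[0,0,0],"dr":[0,0,0]},{"travel":[0,0,0],"dr":[0,0,0]},{"travel":[0,0,0],"dr":[0,0,0]},{"travel":[0,0,0],"dr":[0,0,0]},{"travel":[0,0,0],"dr":[0,0,0]},{"travel":[0,0,0],"dr":[0,0,0]},{"travel":[0,0,0],"dr":[0,0,0]},{"travel":[0,0,0],"dr":[0,0,0]},{"travel":[0,0,0],"dr":[0,0,0]},{"travel":[0,0,0],"dr":[0,0,0]},{"travel":[0,0,0],"dr":[0,0,0]},{"travel":[0,0,0],"dr":[0,0,0]},{"travel":[0,0,0],"dr":[0,0,0]}]' -1
python3 - <<'E'
from h import *
to([.5888,-.0953,-.006],73.9)
a=viewer.camera("wrist")[:,:,::-1];s=viewer.camera("scene")[:,:,::-1]
cv2.imwrite("pics/c9.png",np.hstack([cv2.resize(a,(400,300)),cv2.resize(s[180:300,240:400],(400,300),interpolation=2)]))
E
```

```text
time_s: 25.85
eef_pos: [0.5885, -0.0963, -0.0056]
eef_rot: [-0.0, 0.14, 0.99, -0.001]
wrist_force: [0.5, -0.3, -2.5]
opening: 0.29
t 25.85 tcp [ 0.5885 -0.0963 -0.0056] op 0.29 F [ 0.5 -0.3 -2.5]
yawy 73.89 toolz [-5.0e-04 -1.8e-03 -1.0e+00] q [-0.36  0.47  1.67 -0.    1.   -1.65]
travel [0.0002 0.007  0.0029] mm [ 0.3  1.  -0.4]
dr [-0.0036  0.0001 -0.0004]
```

View pics/c9.png

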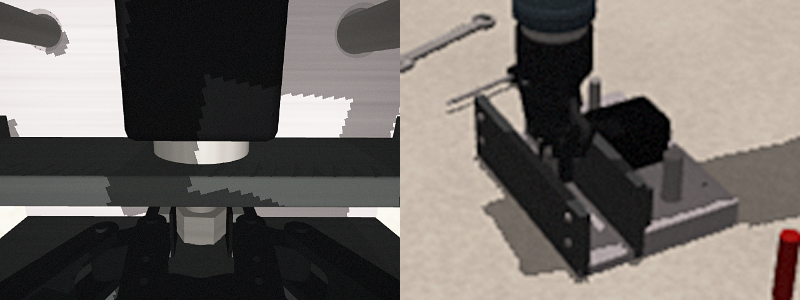

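Head sits between the fingers, though an opening of 0.29 is slightly wide for flats. I'll see whether it has settled.

```bash
for i in 1; do python3 -m handwheel '[{"travel":[0,0.003,0],"dr":[0,0,0]},{"travel":[0,0,0],"dr":[0,0,0]},{"travel":[0,0,0],"dr":[0,0,0]},{"travel":[0,0,0],"dr":[0,0,0]},{"travel":[0,0,0],"dr":[0,0,0]},{"travel":[0,0,0],"dr":[0,0,0]},{"travel":[0,0,0],"dr":[0,0,0]},{"travel":[0,0,0],"dr":[0,0,0]},{"travel":[0,0,0],"dr":[0,0,0]},{"travel":[0,0,0],"dr":[0,0,0]},{"travel":[0,0,0],"dr":[0,0,0]},{"travel":[0,0,0],"dr":[0,0,0]}]'; done
python3 - <<'E'
from h import *
to([.5888,-.0953,-.006],73.9)
a=cv2.imread("pics/c9.png")[:,:400];b=cv2.resize(viewer.camera("wrist")[:,:,::-1],(400,300)); 
d=np.abs(a.astype(int)-b)[195:245,165:235];print("diff",d.mean(),np.abs(a.astype(int)-b)[150:180,20:100].mean())
f=cv2.resize(viewer.camera("wrist")[:,:,::-1][310:410,240:400],None,fx=5,fy=5,interpolation=2);cv2.imwrite("pics/w10.png",f)
E
```

```text
time_s: 26.95
eef_pos: [0.5885, -0.0964, -0.0056]
eef_rot: [-0.0, 0.14, 0.99, -0.001]
wrist_force: [0.1, -1.1, -2.2]
opening: 0.288
t 26.95 tcp [ 0.5885 -0.0964 -0.0056] op 0.288 F [ 0.1 -1.1 -2.2]
yawy 73.88 toolz [-8.0e-04 -2.5e-03 -1.0e+00] q [-0.36  0.47  1.67 -0.    1.   -1.65]
travel [0.0001 0.0075 0.0028] mm [ 0.3  1.1 -0.4]
dr [-0.005  -0.0001 -0.0006]
diff 2.3914285714285715 2.4209722222222223
```

View pics/w10.png

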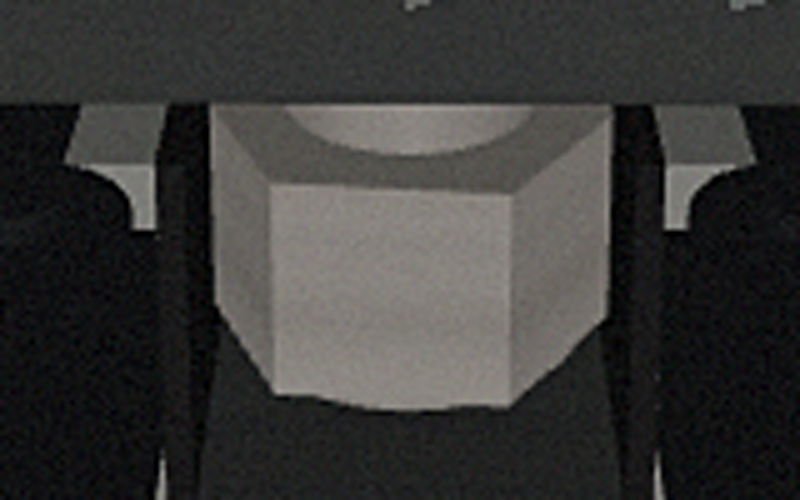

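The head has stopped, but it appears jammed corner-to-corner (a flat faces up, corners at the pads). I'll check for creep before deciding whether to regrip.

```bash
Z='x'; python3 -m handwheel '[{"travel":[0,0,0],"dr":[0,0,0]},{"travel":[0,0,0],"dr":[0,0,0]},{"travel":[0,0,0],"dr":[0,0,0]},{"travel":[0,0,0],"dr":[0,0,0]},{"travel":[0,0,0],"dr":[0,0,0]},{"travel":[0,0,0],"dr":[0,0,0]},{"travel":[0,0,0],"dr":[0,0,0]},{"travel":[0,0,0],"dr":[0,0,0]},{"travel":[0,0,0],"dr":[0,0,0]},{"travel":[0,0,0],"dr":[0,0,0]},{"travel":[0,0,0],"dr":[0,0,0]},{"travel":[0,0,0],"dr":[0,0,0]},{"travel":[0,0,0],"dr":[0,0,0]},{"travel":[0,0,0],"dr":[0,0,0]},{"travel":[0,0,0],"dr":[0,0,0]},{"travel":[0,0,0],"dr":[0,0,0]},{"travel":[0,0,0],"dr":[0,0,0]},{"travel":[0,0,0],"dr":[0,0,0]}]'
python3 - <<'E'
from h import *
a=cv2.imread("pics/w10.png");f=cv2.resize(viewer.camera("wrist")[:,:,::-1][310:410,240:400],None,fx=5,fy=5,interpolation=2);cv2.imwrite("pics/w11.png",f)
A,B=[cv2.GaussianBlur(cv2.cvtColor(i,6),(0,0),5).astype(np.float64) for i in(a,f)]
print("mean diff head",np.abs(A-B)[110:400,215:610].mean())
for y in(220,250,280):
  for i in(A,B):
    g=np.gradient(i[y]); print(y,[int(np.argmax(np.abs(g[s:e]))+s) for s,e in((195,240),(250,300),(480,540),(590,630))])
E
```

```text
time_s: 28.55
eef_pos: [0.5885, -0.0964, -0.0056]
eef_rot: [-0.0, 0.14, 0.99, -0.001]
wrist_force: [0.5, -1.6, -1.6]
opening: 0.292
mean diff head 0.6637712789175033
220 [212, 270, 508, 609]
220 [211, 269, 508, 609]
250 [211, 269, 508, 608]
250 [211, 270, 507, 607]
280 [213, 271, 510, 607]
280 [214, 271, 509, 608]
```

```bash
python3 -c "
from bench import ctrl
print(ctrl.hand_in()); print(ctrl.get_obs()['opening'])"
```

```text
the job is handed in; nothing more can be done
None
the job is handed in; nothing more can be done
```

I put the thick pin in hole 1 and released it, then the slim pin in hole 2 and released it. I gripped the bolt head in the gap and handed in at about 28.6 s of the 67 s, still gripping.

**Last checks**
- **Pins:** in the wrist picture taken just before I went into the gap, both pins stood upright in their holes. At release, the readings put each pin's foot about 24 mm below the mouth.
- **Bolt:** facet edges in wrist pictures 1.6 s apart stayed within measurement noise (0.2 px), so the bolt had stopped. The opening held steady at about 0.29.
- **Contact force:** I could not measure the finger force on the bolt directly. The wrist force was about 2 N.

**What disagreed or stayed uncertain**
- **Reported tool position:** the reported TCP lies about 38–45 mm beyond the real finger tips, as seen in the wrist and scene cameras. My first grasp of the thick pin therefore closed on nothing just above its top. I corrected for this afterwards. My estimate of the grasp height on the bolt (51–59 mm against 55 mm) depends on that correction.
- **Grip on the bolt:** the pads hold the head across its corners rather than on two flats. A flat faces up, and the opening is slightly wide for flats. It did not slip or creep, so I kept the grip rather than let go and regrip. The arm sat about 1 mm off my bolt centre estimate along the jaws.
- **Other objects:** I did not check the bystanders again at the end. No unexpected contact forces appeared during the moves.

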